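Clear the spray-booth grille and hold the extraction paddle

TASK

Get the little spray booth ready: throw the three bits of rubbish lying on the extraction grille (two paper wads and a board offcut) into the cardboard bin, and leave the fan's paddle alone until all three are in. Then press the spring-loaded dead-man paddle down with the gripper fingers until it is level (flush with the tops of the two metal cheeks beside it, not right down to its stop) and keep it there: finish while still holding it level. Do not disturb the spray can, the jar, the tape roll or the clip stand.

Things in the scene. Friction and masses are not known exactly. Their poses are not given: they have to be found in the camera images.
- wad_big: crumpled ball of pale masking paper, a rough block about 44 x 40 x 36 mm (x, y, z), rigid, about 16 g; origin at its centre. Starts on the grille, so its centre is 18 mm above the grille's top
- wad_small: smaller crumpled ball of the same paper, about 34 x 32 x 28 mm (x, y, z), about 12 g; origin at its centre, 14 mm above the grille's top at the start
- offcut: brick-shaped offcut of layered brown corrugated board, 62 x 32 x 26 mm (long along its x, 32 mm along its y), about 20 g; origin at its centre, 13 mm above the grille's top at the start. The three pieces lie apart on the grille, in any order and at any yaw
- grille: fixed low extraction box with black bars in a metal frame, 240 x 200 x 30 mm (x, y, z), solid flat top 30 mm above the work surface; origin at the centre of its underside
- bin: fixed open cardboard bin, outside 200 x 160 x 90 mm high (x, y, z), walls and floor 5 mm; origin at the centre of its underside. Stands to the left or the right of the grille
- fan_switch: fixed dead-man switch, on the other side of the grille from the bin: base plate 250 x 100 x 8 mm, grey block 75 mm high at its +x end, two upright aluminium cheeks (100 x 6 mm, 64 mm apart, tops at z = 61 mm) with a steel paddle hinged between. Origin under the base plate; hinge axis along its y at x = +40, z = 55 mm; the paddle points along its -x, towards the robot
- paddle (a joint): angle of the paddle in rad: 0 released (sloping 20 degrees up towards the robot), grows as the paddle is pressed down; 0.35 is level, 0.60 is the lower stop. A spring always returns it to 0; at the pad it takes about 2 N to start, about 6 N at level and 10 N at the stop
- paddle_pad (a point): centre of the top face of the black pad at the paddle's free end (pad 50 x 60 mm, 12 mm thick, 110 mm from the hinge axis); moves with the paddle. Released it is 98 mm above the work surface; level it is 61 mm above it, the height of the cheeks' tops, at x = -70, y = 0 mm in the frame of fan_switch
- spray_can: bystander: spray can with a small nozzle, 64 mm across, 195 mm tall; origin at its foot
- tape_roll: bystander: roll of masking tape lying flat, 100 mm across, 25 mm high; origin at its underside
- jar: bystander: glass jar with a lid, 60 mm across, 65 mm tall; origin at its foot
- clip_stand: bystander: black perforated base 90 x 90 x 18 mm with three thin upright clip sticks, the tallest carrying a white model part whose top is 167 mm up; origin at its underside
Not all that is in view belongs to the job. There is more than one size of the offcut; the one meant has the size given above. Leave any purple look-alike of the wad_big alone.

How it is judged:
On the way, in this order (a step that is already met when the one before it is completed fails the run):
1. all three bits of rubbish lie in the bin, let go (x of wad_big in the frame of bin between -0.095 and 0.095 m and y of wad_big in the frame of bin between -0.075 and 0.075 m and z of each of wad_big, wad_small, offcut in the frame of bin below 0.085 m and x of wad_small in the frame of bin between -0.095 and 0.095 m and y of wad_small in the frame of bin between -0.075 and 0.075 m and x of offcut in the frame of bin between -0.095 and 0.095 m and y of offcut in the frame of bin between -0.075 and 0.075 m and contact force between the fingers and wad_big below 0.2 N and contact force between the fingers and wad_small below 0.2 N and contact force between the fingers and offcut below 0.2 N and linear speed of each of wad_big, wad_small, offcut below 0.05 m/s), for 0.2 s.
2. the paddle is held level by the fingers (value of joint paddle between 0.3 and 0.4 rad and contact force between the fingers and fan_switch above 2 N and velocity of joint paddle between -0.1 and 0.1 rad/s), for 0.5 s.
At the end, for the whole second after the job is handed in: The three pieces lie still inside the bin, below its rim, untouched; the fingers push the paddle with more than 2 N and hold it still at level, joint 0.30 to 0.40 rad (about 5 mm at the pad either way); nothing loose leans on the switch (all of step 1 and all of step 2 and contact force between each of wad_big, wad_small, offcut, spray_can, tape_roll, jar, clip_stand and fan_switch below 0.2 N); the arm keeps its last pose, push and grip.
It fails at once if the paddle is pressed before all the rubbish is in the bin (value of joint paddle above 0.15 rad and not ((x of wad_big in the frame of bin between -0.095 and 0.095 m and y of wad_big in the frame of bin between -0.075 and 0.075 m and z of wad_big in the frame of bin below 0.085 m) and (x of wad_small in the frame of bin between -0.095 and 0.095 m and y of wad_small in the frame of bin between -0.075 and 0.075 m and z of wad_small in the frame of bin below 0.085 m) and (x of offcut in the frame of bin between -0.095 and 0.095 m and y of offcut in the frame of bin between -0.075 and 0.075 m and z of offcut in the frame of bin below 0.085 m))).
It fails at once if a bystander is shifted by more than 20 mm or knocked over (distance of any of spray_can, tape_roll, jar, clip_stand from where it was at the start of the episode above 0.02 m or angle between any of spray_can, tape_roll, jar, clip_stand's own z axis and vertical above 0.4 rad).
It also fails if it takes over 72 s, if anything falls off the work surface, if the arm or the gripper's body presses on something with over 40 N, if the wrist force passes 120 N, or if a joint passes its speed limit or range.

ROBOT

A 7-joint arm with a two-finger parallel gripper is mounted at the origin on the work surface. World frame = base frame: x ahead of the robot, y to its left, z up, the work surface at z = 0. Lengths are in m, angles in rad, forces in N, time in s.
With the tool pointing down it reaches from about 0.425 to 0.925 m from the base axis. Payload 6.8 kg.
Tool frame: the origin (TCP) lies at the very end of the fingers, on their centre line; the grasp point (between the pads) lies 19 mm behind it; z points along the fingers, y is the line along which they close (so a half turn about z gives the same grasp; the last joint's range is limited). The gripper opens to 85 mm and grips with 20 to 120 N. Pads are 22 mm wide; open, the fingers measure 114 mm over their backs; the gripper's body (76 mm by 85 mm) begins 54 mm behind the grasp point. The pads swing forward as they close: fully open they stand 13 mm farther back than shut.
Start: joints at [-1.346, 0.477, 0.022, 1.555, -0.011, 1.109, -0.083], TCP at [0.221, 0.638, 0.231] pointing down, gripper open.
Joint ranges: [-2.96, 2.96], [-0.34, 2.1], [-1.41, 1.46], [0.24, 2.44], [-1.37, 4.51], [0.17, 1.92], [-2.96, 2.96]. Speed limits (rad/s): [2.39, 2.39, 3.14, 3.14, 3.14, 3.14, 3.14].

INTERFACE

Orientations are given as a unit quaternion [w, x, y, z].
In Python, from station import bot gives the robot as it stands. The module is installed in compiled form; this text tells all that it offers.
- The arm moves only by the shell command python3 -m jog 'ROWS' [OPENING] [FORCE]. ROWS is JSON, a list of rows, each a list of 4 numbers: the shift along the tool's x, y, z in cm, then the turn about the tool's z in rad. In form: [[x, y, z, spin], ...]. A call has 1 to 20 rows; each row is the pose to reach, as a shift and turn from the pose commanded when the call began, along the tool's axes at that moment; what a row does not reach only later rows make up. A row lasts 1/12 s, in which the tool goes at most 41.7 mm and 7.16 degrees, less where a joint would pass 70% of its speed; a pose out of reach is approached as far as the arm can. A call with a gripper value outside its range is refused whole. OPENING is the closure, from -1 (fully open) to 1 (shut), set as the call begins (- or left out, the last holds). The fingers move at their own pace and stop on an object; FORCE is the grip in N (left out, the last holds). Time passes only in rows, so rows that repeat a pose let the fingers close. It gives the time, the measured TCP pose, the force, the opening and the grip force at its end, in the units of the state.
- bot.get_obs(): the state, without advancing time (a new reading comes with each control period).
- bot.read_camera(name): name is "side" or "top" or "wrist"; returns a dict with "pixels" (384x512x3 uint8, red, green, blue), "depth" (384x512 float32, m along the optical axis (not along the pixel's ray), 0 where there is no reading), "fovy" (degrees; the focal length in pixels is half the picture's height over the tangent of half this angle, whatever the lens; pixels are square), "cx", "cy" (the principal point, pixels), "pose" (4x4, takes a point from camera to world coordinates). Camera axes: x right, y down, z forward; pixel columns grow to the right and rows downward; lengths in m; the calibration is good to about 2 mm. A picture is of the moment at which its call begins.
- bot.hand_in(): hands the job in; it is judged then, once.
The state is a dict: "t": time; "q": joint angles; "joint_vel": joint speeds; "joint_torque": joint torques, N m; "eef_pos": TCP position; "tool_rot": TCP orientation; "contact_force": force on the tool from outside, world axes, zero at the start; "torque": the same for the moment, N m; "gripper_width": opening from 0.0 (shut) to 1.0 (fully open); "grasp_force": force on a finger pad.
Only numpy, scipy, OpenCV 4.12 (cv2) and the standard library are available. Lean on these libraries where they do the work, as an engineer would, in place of code of your own. Each camera call takes 0.05 s, during which the arm holds its last target. There are 200 camera calls.

## Working session

There is one attempt and no reset: what is moved stays moved. The work goes in short steps, Python scripts to look and compute and a shell command to move; the robot and the scene stay as the last step left them, time stands still between calls to the robot, and variables do not carry over. Pictures are saved under pics/ and viewed, at most 10 in all, crops included, and the job is handed in when it is done.

```bash
mkdir -p pics
cat > h.py <<'E'
import numpy as np, cv2
from station import bot
def grab(n):
    c=bot.read_camera(n); np.savez(f'{n}.npz',**c); return c
def load(n): return dict(np.load(f'{n}.npz'))
def cloud(c):
    h,w=c['depth'].shape; f=h/2/np.tan(np.radians(float(c['fovy']))/2)
    v,u=np.mgrid[:h,:w]; d=c['depth']
    P=np.stack([(u-c['cx'])/f*d,(v-c['cy'])/f*d,d],-1)
    return P@c['pose'][:3,:3].T+c['pose'][:3,3]
E
python3 - <<'E'
from h import *
for n in ('top','side'):
    c=grab(n); cv2.imwrite(f'pics/{n}0.png',cv2.resize(c['pixels'][...,::-1],(800,600),interpolation=cv2.INTER_CUBIC))
    print(n,c['pose'].round(3).tolist(),c['fovy'],c['cx'],c['cy'])
print(bot.get_obs())
E
```

```text
top [[0.028, -0.981, 0.19, 0.298], [-1.0, -0.025, 0.019, 0.069], [-0.014, -0.191, -0.982, 1.653], [0.0, 0.0, 0.0, 1.0]] 45.24252519763641 263.016730766425 194.03866602189277
side [[0.989, -0.102, 0.103, 0.483], [-0.145, -0.737, 0.66, -0.708], [0.009, -0.668, -0.744, 0.999], [0.0, 0.0, 0.0, 1.0]] 45.60937194572431 259.22469165266824 194.52858356904517
{'t': 0.1, 'q': array([-1.34612385,  0.47774261,  0.02233248,  1.55633618, -0.0115261 ,
        1.10927698, -0.08308474]), 'joint_vel': array([-0.00016345, -0.00310155,  0.00059455, -0.00232526,  0.00057262,
        0.00076891,  0.00024466]), 'joint_torque': array([ 4.80699353e-03, -5.97764325e+01,  1.61404487e+00, -2.81957388e+01,
        1.29383354e-02,  5.06221506e-03, -3.42477483e-05]), 'eef_pos': array([0.22032452, 0.63747832, 0.23041276]), 'tool_rot': array([-9.01736380e-05,  1.65603329e-01,  9.86192105e-01, -8.12805591e-04]), 'contact_force': array([-0.36043386,  0.28852805,  0.35230202]), 'torque': array([0.02965876, 0.01806409, 0.01801933]), 'grasp_force': 0.0, 'gripper_width': 1.00118139739177}
```

View pics/top0.png

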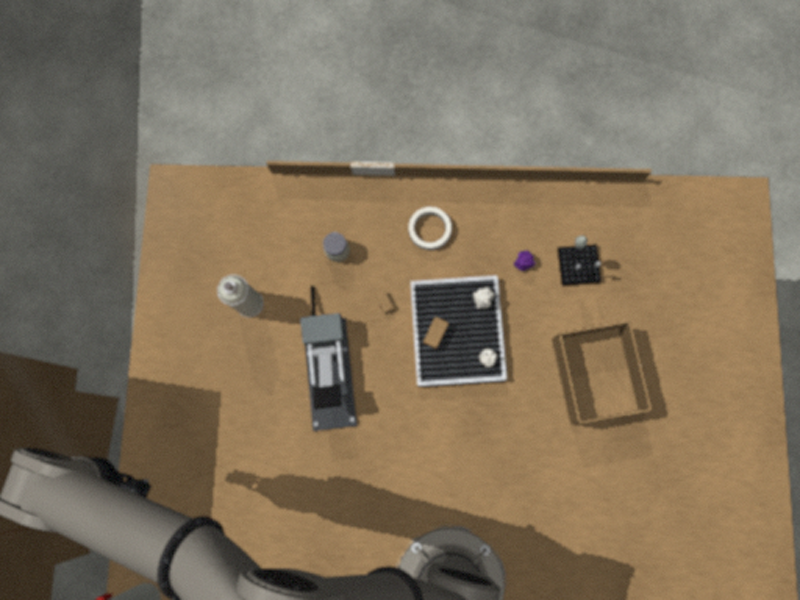

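View pics/side0.png

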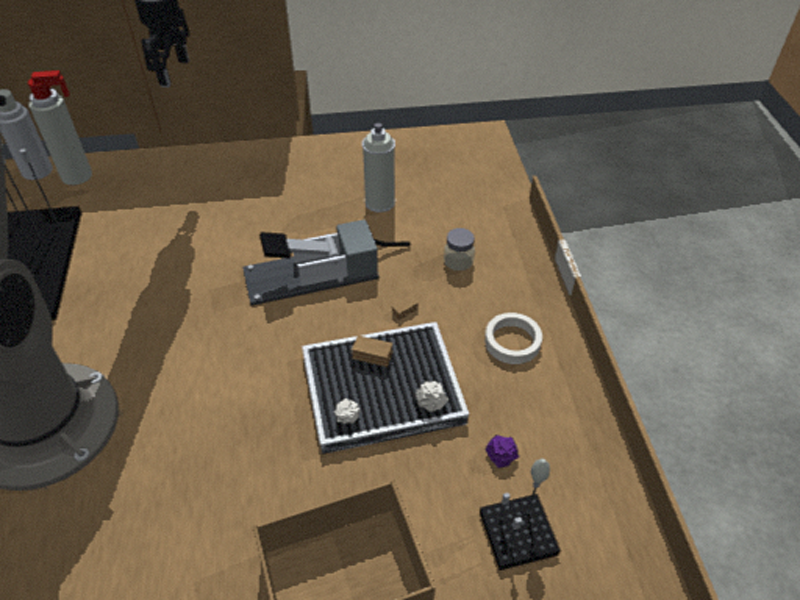

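The top view (800 px scale) shows the grille around (458,330), with wad_big at (484,297), wad_small at (487,357) and the offcut at (436,332). The bin is on the right at (605,375), and the switch is on the left with its pad at (328,397). A small offcut at (387,303), the purple ball and the bystanders are off the grille.

Run:
```python
from h import *
c=load('top');P=cloud(c);c2=load('side');P2=cloud(c2)
s=1.5625
def at(P,x,y): return P[int(y/s),int(x/s)].round(3)
for n,xy in dict(g1=(414,283),g2=(497,280),g3=(505,379),g4=(418,384),table=(540,480),b1=(559,334),b2=(627,325),b3=(650,410),b4=(575,424),pad=(328,397),block=(322,328),plate1=(316,424),plate2=(354,420),can=(232,288),jar=(335,242),tape=(413,228),clip=(580,242)).items(): print(n,at(P,*xy))
for nm,P_ in(('top',P),('side',P2)):
    z=P_[...,2]; 
    g=(P_[...,0]>.46)&(P_[...,0]<.72)&(P_[...,1]>-.12)&(P_[...,1]<.14)&(z>.037)&(z<.08)
    n,l,st,ce=cv2.connectedComponentsWithStats(g.astype(np.uint8))
    for i in range(1,n):
        if st[i,4]<30: continue
        Q=P_[l==i]; T=Q[Q[:,2]>Q[:,2].max()-.012]
        r=cv2.minAreaRect((T[:,:2]*1000).astype(np.float32))
        print(nm,st[i,4],Q.min(0).round(3),Q.max(0).round(3),'rect',np.round(r[0],1),np.round(r[1],1),round(r[2],1),'med',np.median(T,0).round(3))
# switch cheeks/pad/bin
for nm,P_ in(('top',P),('side',P2)):
    m=(P_[...,1]>.22)&(P_[...,1]<.42)&(P_[...,0]>.3)&(P_[...,0]<.75)
    for lo,hi in((.004,.012),(.066,.08),(.085,.11),(.057,.064)):
        Q=P_[m&(P_[...,2]>lo)&(P_[...,2]<hi)]; r=cv2.minAreaRect((Q[:,:2]*1000).astype(np.float32)); print(nm,lo,len(Q),np.round(r[0],1),np.round(r[1],1),round(r[2],1))
    m=(P_[...,1]<-.15)&(P_[...,1]>-.52)&(P_[...,0]>.3)&(P_[...,0]<.65)&(P_[...,2]>.083)&(P_[...,2]<.097)
    Q=P_[m]; r=cv2.minAreaRect((Q[:,:2]*1000).astype(np.float32)); print(nm,'bin',len(Q),np.round(r[0],1),np.round(r[1],1),round(r[2],1))
```

```text
g1 [0.66  0.098 0.035]
g2 [ 0.673 -0.096  0.032]
g3 [ 0.447 -0.115  0.029]
g4 [0.433 0.082 0.008]
table [ 0.226 -0.195  0.   ]
b1 [ 0.557 -0.241  0.   ]
b2 [ 0.568 -0.38   0.07 ]
b3 [ 0.383 -0.421  0.084]
b4 [ 0.35  -0.267  0.05 ]
pad [0.39  0.275 0.099]
block [0.546 0.296 0.073]
plate1 [0.335 0.307 0.018]
plate2 [0.348 0.224 0.01 ]
can [0.604 0.471 0.199]
jar [0.747 0.279 0.067]
tape [0.797 0.102 0.027]
clip [ 0.736 -0.262  0.15 ]
top 134 [ 0.601 -0.087  0.037] [ 0.65  -0.041  0.076] rect [625.7 -64.6] [33.4 34.5] 34.4 med [ 0.626 -0.064  0.069]
top 170 [0.509 0.018 0.037] [0.577 0.07  0.069] rect [542.1  42.5] [29.8 61.9] 65.4 med [0.538 0.045 0.059]
top 95 [ 0.471 -0.095  0.037] [ 0.506 -0.054  0.068] rect [490.  -76.9] [31.7 32. ] 47.0 med [ 0.488 -0.076  0.059]
side 334 [0.51  0.014 0.037] [0.579 0.069 0.063] rect [544.2  41.6] [35.7 62.3] 64.0 med [0.544 0.04  0.057]
side 270 [ 0.604 -0.092  0.037] [ 0.652 -0.045  0.076] rect [625.7 -66.3] [31.3 36.5] 85.0 med [ 0.627 -0.069  0.068]
side 189 [ 0.472 -0.096  0.038] [ 0.511 -0.059  0.064] rect [490.9 -76.1] [35.  37.1] 77.7 med [ 0.491 -0.079  0.057]
top 0.004 1604 [525. 320.] [449.9 199.9] 0.0
top 0.066 583 [587.3 296.7] [324.2  93.2] 1.3
top 0.085 289 [463.1 289.6] [198.7  60.5] 12.2
top 0.057 161 [584.2 286.1] [330.8  76.5] 0.3
top bin 352 [ 462.  -324.6] [200.1 161.9] 11.8
side 0.004 1291 [524.6 320. ] [448.9 199.5] 0.1
side 0.066 647 [585.4 296.3] [326.9  98.6] 1.0
side 0.085 321 [403.1 274.1] [69.  67.3] 7.8
side 0.057 231 [590.6 287.7] [314.6  82.2] 1.7
side bin 736 [ 463.6 -324.7] [200.2 161.5] 11.7
```

```bash
cat >> h.py <<'E'
from scipy.spatial.transform import Rotation as R
def go(x,y,z,head=None):
    """row to bring TCP to world x,y,z with tool y heading `head` degrees (mod 180)"""
    o=bot.get_obs(); M=R.from_quat(o['tool_rot'],scalar_first=True).as_matrix()
    h=np.degrees(np.arctan2(M[1,1],M[0,1])); s=0
    if head is not None: s=-np.radians((head-h+90)%180-90)
    print('t',round(o['t'],2),'pos',o['eef_pos'].round(4),'head',h.round(1),'zax',M[:,2].round(3),'row cm',(M.T@(np.array([x,y,z])-o['eef_pos'])*100).round(2),'spin',round(s,3),'w',round(o['gripper_width'],3),'q',o['q'].round(2))
E
python3 -c "
from h import *
go(.543,.042,.16,65)"
```

```text
t 0.1 pos [0.2203 0.6375 0.2304] head 70.9 zax [-0.    -0.002 -1.   ] row cm [-49.95 -45.73   7.12] spin 0.104 w 1.001 q [-1.35  0.48  0.02  1.56 -0.01  1.11 -0.08]
```

```bash
python3 -m jog '[[-49.9,-45.7,0,0.104],[-49.9,-45.7,0,0.104],[-49.9,-45.7,0,0.104],[-49.9,-45.7,0,0.104],[-49.9,-45.7,0,0.104],[-49.9,-45.7,0,0.104],[-49.9,-45.7,0,0.104],[-49.9,-45.7,0,0.104],[-49.9,-45.7,0,0.104],[-49.9,-45.7,0,0.104],[-49.9,-45.7,0,0.104],[-49.9,-45.7,0,0.104],[-49.9,-45.7,0,0.104],[-49.9,-45.7,0,0.104],[-49.9,-45.7,0,0.104],[-49.9,-45.7,0,0.104],[-49.9,-45.7,0,0.104],[-49.9,-45.7,0,0.104],[-49.9,-45.7,0,0.104],[-49.9,-45.7,0,0.104]]' -1 40
python3 - <<'E'
from h import *
go(.543,.042,.033,65)
c=grab('wrist'); cv2.imwrite('pics/w1.png',c['pixels'][...,::-1])
P=cloud(c); z=P[...,2]
for n,x,y in(('off',.543,.042),('big',.626,-.066),('small',.49,-.077)):
    m=(np.hypot(P[...,0]-x,P[...,1]-y)<.048)&(z>.036)&(z<.09)
    Q=P[m]
    if len(Q)>50: print(n,len(Q),Q.min(0).round(3),Q.max(0).round(3),cv2.minAreaRect((Q[:,:2]*1000).astype(np.float32)))
E
```

```text
t: 1.77
eef_pos: [0.5421, 0.0447, 0.2309]
tool_rot: [-0.001, 0.216, 0.976, 0.0]
contact_force: [-0.1, 0.7, -0.3]
gripper_width: 1.002
grasp_force: 0.0
t 1.77 pos [0.5421 0.0447 0.2309] head 65.1 zax [-0.001  0.001 -1.   ] row cm [-0.22 -0.21 19.79] spin 0.002 w 1.002 q [-0.5   0.27  0.36  1.89 -0.11  1.    1.05]
off 1382 [0.507 0.018 0.042] [0.574 0.072 0.057] ((540.89697265625, 44.744712829589844), (32.01133346557617, 62.048431396484375), 65.27496337890625)
big 959 [ 0.6   -0.084  0.036] [ 0.641 -0.039  0.071] ((620.64599609375, -61.954856872558594), (40.52001953125, 45.01240921020508), 1.217026710510254)
small 806 [ 0.467 -0.091  0.036] [ 0.507 -0.053  0.061] ((487.3624267578125, -73.02269744873047), (35.5892448425293, 36.60124588012695), 50.713314056396484)
```

View pics/w1.png

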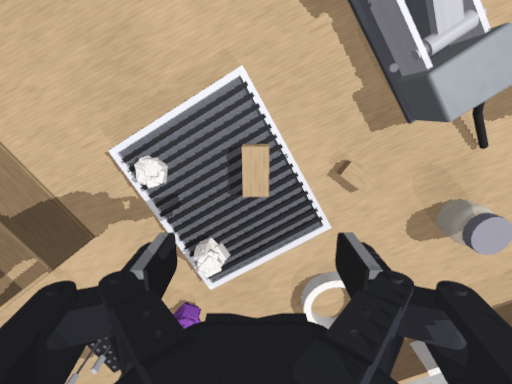

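The wrist view shows the offcut at (256,171), wad_small at (151,172) and wad_big at (210,257). The fingers line up with the offcut, so I descend and grip it.

```bash
python3 -m jog '[[-0.1,-0.1,15,0],[-0.1,-0.1,15,0],[-0.1,-0.1,15,0],[-0.1,-0.1,15,0],[-0.1,-0.1,18,0],[-0.1,-0.1,19.8,0],[-0.1,-0.1,19.8,0],[-0.1,-0.1,19.8,0],[-0.1,-0.1,19.8,0],[-0.1,-0.1,19.8,0]]' && python3 -m jog '[[0,0,0,0],[0,0,0,0],[0,0,0,0],[0,0,0,0],[0,0,0,0],[0,0,0,0],[0,0,0,0],[0,0,0,0],[0,0,0,0],[0,0,0,0],[0,0,0,0],[0,0,0,0]]' 1 40 && python3 -m jog '[[0,0,-3,0],[0,0,-8,0],[0,0,-12,0],[0,0,-15,0],[0,0,-17,0],[0,0,-17,0],[0,0,-17,0]]'; python3 -c "
from h import *
go(.50,-.33,.20,11.7)"
```

```text
t: 2.65
eef_pos: [0.5445, 0.0425, 0.035]
tool_rot: [0.001, 0.216, 0.976, 0.001]
contact_force: [-0.2, -0.4, -0.4]
gripper_width: 0.997
grasp_force: 0.0
t: 3.65
eef_pos: [0.5437, 0.0417, 0.0338]
tool_rot: [0.0, 0.217, 0.976, 0.0]
contact_force: [-1.9, -0.2, 5.5]
gripper_width: 0.367
grasp_force: 41.0
t: 4.23
eef_pos: [0.5438, 0.0418, 0.2043]
tool_rot: [0.001, 0.217, 0.976, 0.001]
contact_force: [-1.5, 0.3, -0.6]
gripper_width: 0.369
grasp_force: 40.3
t 4.23 pos [0.5438 0.0418 0.2043] head 65.0 zax [ 0.002  0.001 -1.   ] row cm [-11.76 -35.55   0.38] spin 0.93 w 0.369 q [-0.49  0.3   0.37  1.92 -0.13  0.94  1.07]
```

```bash
python3 -c "
from h import *
go(.414,-.335,.20,101.7)"
```

```text
t 4.23 pos [0.5438 0.0418 0.2043] head 65.0 zax [ 0.002  0.001 -1.   ] row cm [ -4.17 -39.64   0.36] spin -0.641 w 0.369 q [-0.49  0.3   0.37  1.92 -0.13  0.94  1.07]
```

```bash
python3 -m jog '[[-4.2,-39.6,0,-0.64],[-4.2,-39.6,0,-0.64],[-4.2,-39.6,0,-0.64],[-4.2,-39.6,0,-0.64],[-4.2,-39.6,0,-0.64],[-4.2,-39.6,0,-0.64],[-4.2,-39.6,0,-0.64],[-4.2,-39.6,0,-0.64],[-4.2,-39.6,0,-0.64],[-4.2,-39.6,0,-0.64],[-4.2,-39.6,0,-0.64],[-4.2,-39.6,0,-0.64],[-4.2,-39.6,0,-0.64],[-4.2,-39.6,0,-0.64],[-4.2,-39.6,0,-0.64],[-4.2,-39.6,0,-0.64]]';  python3 -c "
from h import *
go(.414,-.335,.05,101.7)"
```

```text
t: 5.57
eef_pos: [0.4144, -0.3336, 0.203]
tool_rot: [-0.0, -0.103, 0.995, 0.0]
contact_force: [-0.4, 0.0, -0.4]
gripper_width: 0.366
grasp_force: 40.3
t 5.57 pos [ 0.4144 -0.3336  0.203 ] head 101.8 zax [-0.     0.001 -1.   ] row cm [ 0.06 -0.14 15.3 ] spin 0.001 w 0.366 q [ 0.19  0.29  0.45  1.95 -0.16  0.94  2.49]
```

```bash
python3 -m jog '[[0,-0.1,4,0],[0,-0.1,8,0],[0,-0.1,12,0],[0,-0.1,14.5,0],[0,-0.1,15,0],[0,-0.1,15,0],[0,-0.1,15,0],[0,-0.1,15,0]]' && python3 -m jog '[[0,0,0,0],[0,0,0,0],[0,0,0,0],[0,0,0,0],[0,0,0,0],[0,0,0,0],[0,0,0,0],[0,0,0,0]]' -1 40 && python3 -m jog '[[0,0,-3,0],[0,0,-7,0],[0,0,-11,0],[0,0,-14,0],[0,0,-15,0],[0,0,-15,0]]'; python3 -c "
from h import *
go(.489,-.0755,.20,65)"
```

```text
t: 6.23
eef_pos: [0.4154, -0.3367, 0.0552]
tool_rot: [0.001, -0.102, 0.995, -0.001]
contact_force: [-0.5, -1.1, -0.0]
gripper_width: 0.365
grasp_force: 40.3
t: 6.9
eef_pos: [0.414, -0.3359, 0.0532]
tool_rot: [-0.0, -0.101, 0.995, 0.0]
contact_force: [-0.1, -0.1, -0.1]
gripper_width: 0.997
grasp_force: 0.0
t: 7.4
eef_pos: [0.4155, -0.3369, 0.2061]
tool_rot: [0.002, -0.101, 0.995, -0.001]
contact_force: [0.7, 0.1, -0.5]
gripper_width: 1.002
grasp_force: 0.0
t 7.4 pos [ 0.4155 -0.3369  0.2061] head 101.6 zax [ 0.005 -0.002 -1.   ] row cm [-12.47  24.12   0.59] spin 0.639 w 1.002 q [ 0.18  0.29  0.47  1.95 -0.16  0.94  2.5 ]
```

```bash
python3 -m jog '[[-12.5,24.1,0,0.9],[-12.5,24.1,0,0.9],[-12.5,24.1,0,0.9],[-12.5,24.1,0,0.9],[-12.5,24.1,0,0.9],[-12.5,24.1,0,0.9],[-12.5,24.1,0,0.9],[-12.5,24.1,0,0.9],[-12.5,24.1,0,0.9],[-12.5,24.1,0,0.9],[-12.5,24.1,0,0.9],[-12.5,24.1,0,0.9],[-12.5,24.1,0,0.9]]';  python3 - <<'E'
from h import *
go(.489,-.0755,.033,50)
c=grab('wrist'); P=cloud(c); z=P[...,2]
for n,x,y in(('big',.626,-.066),('small',.49,-.077)):
    m=(np.hypot(P[...,0]-x,P[...,1]-y)<.048)&(z>.036)&(z<.09)
    Q=P[m]
    if len(Q)>50: print(n,len(Q),Q.min(0).round(3),Q.max(0).round(3),cv2.minAreaRect((Q[:,:2]*1000).astype(np.float32)))
E
```

```text
t: 8.48
eef_pos: [0.4872, -0.0761, 0.203]
tool_rot: [-0.0, 0.342, 0.94, -0.0]
contact_force: [-0.2, -0.4, -0.1]
gripper_width: 0.999
grasp_force: 0.0
t 8.48 pos [ 0.4872 -0.0761  0.203 ] head 50.0 zax [-0.001 -0.    -1.   ] row cm [-0.1   0.17 17.  ] spin -0.0 w 0.999 q [-0.4   0.22  0.5   2.04 -0.13  0.91  1.04]
big 594 [ 0.6   -0.089  0.036] [ 0.634 -0.048  0.071] ((614.788330078125, -70.63016510009766), (21.425411224365234, 49.39241027832031), 44.85213088989258)
small 869 [ 0.467 -0.094  0.038] [ 0.506 -0.053  0.06 ] ((487.38720703125, -73.70072937011719), (34.71528244018555, 37.039024353027344), 49.69073486328125)
```

```bash
python3 -m jog '[[-0.1,0.2,4,0],[-0.1,0.2,8,0],[-0.1,0.2,12,0],[-0.1,0.2,15,0],[-0.1,0.2,17,0],[-0.1,0.2,17,0],[-0.1,0.2,17,0],[-0.1,0.2,17,0],[-0.1,0.2,17,0]]' && python3 -m jog '[[0,0,0,0],[0,0,0,0],[0,0,0,0],[0,0,0,0],[0,0,0,0],[0,0,0,0],[0,0,0,0],[0,0,0,0],[0,0,0,0],[0,0,0,0],[0,0,0,0],[0,0,0,0]]' 1 40 && python3 -m jog '[[0,0,-3,0],[0,0,-8,0],[0,0,-12,0],[0,0,-15,0],[0,0,-17,0],[0,0,-17,0],[0,0,-17,0]]'; python3 -c "
from h import *
go(.517,-.313,.20,101.7)"
```

```text
t: 9.28
eef_pos: [0.4913, -0.0741, 0.0349]
tool_rot: [0.001, 0.342, 0.94, 0.001]
contact_force: [0.3, -0.1, 0.2]
gripper_width: 1.0
grasp_force: 0.0
t: 10.28
eef_pos: [0.4903, -0.0736, 0.0338]
tool_rot: [0.0, 0.341, 0.94, 0.0]
contact_force: [-0.6, 1.2, 6.4]
gripper_width: 0.366
grasp_force: 40.2
t: 10.87
eef_pos: [0.4905, -0.0735, 0.2043]
tool_rot: [0.001, 0.341, 0.94, 0.001]
contact_force: [-0.2, -0.4, 0.0]
gripper_width: 0.364
grasp_force: 39.8
t 10.87 pos [ 0.4905 -0.0735  0.2043] head 50.1 zax [ 0.003  0.001 -1.   ] row cm [-17.39 -16.67   0.42] spin -0.901 w 0.364 q [-0.42  0.22  0.52  2.03 -0.14  0.91  1.05]
```

```bash
python3 -m jog '[[-17.4,-16.7,0,-0.9],[-17.4,-16.7,0,-0.9],[-17.4,-16.7,0,-0.9],[-17.4,-16.7,0,-0.9],[-17.4,-16.7,0,-0.9],[-17.4,-16.7,0,-0.9],[-17.4,-16.7,0,-0.9],[-17.4,-16.7,0,-0.9],[-17.4,-16.7,0,-0.9],[-17.4,-16.7,0,-0.9],[-17.4,-16.7,0,-0.9]]' && python3 -m jog '[[0,0,4,0],[0,0,8,0],[0,0,12,0],[0,0,14.5,0],[0,0,15,0],[0,0,15,0],[0,0,15,0],[0,0,15,0]]' && python3 -m jog '[[0,0,0,0],[0,0,0,0],[0,0,0,0],[0,0,0,0],[0,0,0,0],[0,0,0,0],[0,0,0,0],[0,0,0,0]]' -1 40 && python3 -m jog '[[0,0,-3,0],[0,0,-7,0],[0,0,-11,0],[0,0,-14,0],[0,0,-15,0],[0,0,-15,0]]'; python3 -c "
from h import *
go(.625,-.065,.20,90)"
```

```text
t: 11.78
eef_pos: [0.5158, -0.3121, 0.202]
tool_rot: [-0.001, -0.101, 0.995, 0.001]
contact_force: [0.1, 0.2, -0.2]
gripper_width: 0.367
grasp_force: 39.8
t: 12.45
eef_pos: [0.5177, -0.314, 0.0555]
tool_rot: [0.002, -0.101, 0.995, -0.001]
contact_force: [-0.7, 0.1, 0.5]
gripper_width: 0.367
grasp_force: 39.8
t: 13.12
eef_pos: [0.5161, -0.3134, 0.0532]
tool_rot: [-0.0, -0.101, 0.995, 0.0]
contact_force: [-0.1, 0.4, -0.4]
gripper_width: 1.002
grasp_force: 0.0
t: 13.62
eef_pos: [0.5177, -0.3145, 0.2065]
tool_rot: [0.003, -0.101, 0.995, -0.001]
contact_force: [0.3, -0.3, -0.3]
gripper_width: 1.002
grasp_force: 0.0
t 13.62 pos [ 0.5177 -0.3145  0.2065] head 101.6 zax [ 0.006 -0.002 -1.   ] row cm [-15.53  22.28   0.66] spin 0.203 w 1.002 q [ 0.13  0.4   0.41  1.78 -0.19  0.99  2.39]
```

```bash
python3 -m jog '[[-15.5,22.3,0,0.2],[-15.5,22.3,0,0.2],[-15.5,22.3,0,0.2],[-15.5,22.3,0,0.2],[-15.5,22.3,0,0.2],[-15.5,22.3,0,0.2],[-15.5,22.3,0,0.2],[-15.5,22.3,0,0.2],[-15.5,22.3,0,0.2],[-15.5,22.3,0,0.2]]';  python3 - <<'E'
from h import *
go(.625,-.065,.035,90)
c=grab('wrist'); P=cloud(c); z=P[...,2]
for n,x,y in(('big',.626,-.066),):
    m=(np.hypot(P[...,0]-x,P[...,1]-y)<.048)&(z>.036)&(z<.09)
    Q=P[m]
    if len(Q)>50: print(n,len(Q),Q.min(0).round(3),Q.max(0).round(3),cv2.minAreaRect((Q[:,:2]*1000).astype(np.float32)))
E
```

```text
t: 14.45
eef_pos: [0.6218, -0.0648, 0.2017]
tool_rot: [-0.001, -0.001, 1.0, -0.0]
contact_force: [0.1, -0.9, -0.0]
gripper_width: 1.002
grasp_force: 0.0
t 14.45 pos [ 0.6218 -0.0648  0.2017] head 90.1 zax [-0.003 -0.001 -1.   ] row cm [-0.37 -0.   16.67] spin 0.002 w 1.002 q [-0.28  0.44  0.39  1.73 -0.19  1.01  1.75]
big 1256 [ 0.6   -0.09   0.036] [ 0.649 -0.04   0.072] ((623.3006591796875, -66.37605285644531), (43.54106140136719, 49.94863510131836), 26.43585968017578)
```

```bash
python3 -m jog '[[-0.1,0,4,0],[-0.1,0,8,0],[-0.1,0,12,0],[-0.1,0,15,0],[-0.1,0,16.6,0],[-0.1,0,16.6,0],[-0.1,0,16.6,0],[-0.1,0,16.6,0],[-0.1,0,16.6,0]]' && python3 -m jog '[[0,0,0,0],[0,0,0,0],[0,0,0,0],[0,0,0,0],[0,0,0,0],[0,0,0,0],[0,0,0,0],[0,0,0,0],[0,0,0,0],[0,0,0,0],[0,0,0,0],[0,0,0,0]]' 1 40 && python3 -m jog '[[0,0,-3,0],[0,0,-8,0],[0,0,-12,0],[0,0,-15,0],[0,0,-17,0],[0,0,-17,0],[0,0,-17,0]]'; python3 -c "
from h import *
go(.468,-.323,.20,101.7)"
```

```text
t: 15.25
eef_pos: [0.6253, -0.0646, 0.0392]
tool_rot: [0.002, -0.001, 1.0, -0.0]
contact_force: [0.1, 0.1, 0.4]
gripper_width: 0.999
grasp_force: 0.0
t: 16.25
eef_pos: [0.6248, -0.0638, 0.0388]
tool_rot: [0.001, -0.002, 1.0, 0.0]
contact_force: [-2.0, 1.0, 7.7]
gripper_width: 0.617
grasp_force: 36.9
t: 16.83
eef_pos: [0.6247, -0.0637, 0.2089]
tool_rot: [0.002, -0.002, 1.0, 0.0]
contact_force: [-0.2, 0.2, -0.6]
gripper_width: 0.496
grasp_force: 41.3
t 16.83 pos [ 0.6247 -0.0637  0.2089] head 90.2 zax [ 0.003  0.    -1.   ] row cm [ 15.75 -25.88   0.83] spin -0.201 w 0.496 q [-0.29  0.44  0.39  1.72 -0.19  1.02  1.75]
```

```bash
python3 -m jog '[[15.6,-25.9,0,-0.2],[15.6,-25.9,0,-0.2],[15.6,-25.9,0,-0.2],[15.6,-25.9,0,-0.2],[15.6,-25.9,0,-0.2],[15.6,-25.9,0,-0.2],[15.6,-25.9,0,-0.2],[15.6,-25.9,0,-0.2],[15.6,-25.9,0,-0.2],[15.6,-25.9,0,-0.2],[15.6,-25.9,0,-0.2]]' && python3 -m jog '[[0,0,4,0],[0,0,8,0],[0,0,12,0],[0,0,14,0],[0,0,14,0],[0,0,14,0],[0,0,14,0]]' && python3 -m jog '[[0,0,0,0],[0,0,0,0],[0,0,0,0],[0,0,0,0],[0,0,0,0],[0,0,0,0],[0,0,0,0],[0,0,0,0]]' -1 40 && python3 -m jog '[[0,0,-3,0],[0,0,-7,0],[0,0,-11,0],[0,0,-14,0],[0,0,-15,0],[0,0,-15,0]]'
python3 - <<'E'
from h import *
go(.4,.277,.20,90)
c=grab('side'); P=cloud(c); z=P[...,2]
cv2.imwrite('pics/side1.png',cv2.resize(c['pixels'][...,::-1],(800,600),interpolation=cv2.INTER_CUBIC))
# switch: restrict tightly
m0=(P[...,0]>.3)&(P[...,0]<.63)&(P[...,1]>.2)&(P[...,1]<.36)
for lo,hi in((.068,.08),(.085,.11),(.057,.064),(.005,.012)):
    m=m0&(z>lo)&(z<hi); n,l,st,ce=cv2.connectedComponentsWithStats(m.astype(np.uint8))
    for i in range(1,n):
        if st[i,4]>40: Q=P[l==i]; r=cv2.minAreaRect((Q[:,:2]*1000).astype(np.float32)); print(lo,st[i,4],np.round(r[0],1),np.round(r[1],1),round(r[2],1))
E
```

```text
t: 17.75
eef_pos: [0.4693, -0.3214, 0.2062]
tool_rot: [-0.001, -0.102, 0.995, 0.001]
contact_force: [0.5, 0.9, 0.1]
gripper_width: 0.496
grasp_force: 41.4
t: 18.33
eef_pos: [0.4704, -0.323, 0.0685]
tool_rot: [0.001, -0.102, 0.995, -0.0]
contact_force: [0.7, 0.2, -0.3]
gripper_width: 0.5
grasp_force: 41.4
t: 19.0
eef_pos: [0.4687, -0.3233, 0.0673]
tool_rot: [-0.0, -0.101, 0.995, 0.0]
contact_force: [0.1, 0.0, -0.1]
gripper_width: 1.002
grasp_force: 0.0
t: 19.5
eef_pos: [0.4703, -0.3243, 0.2203]
tool_rot: [0.003, -0.101, 0.995, -0.001]
contact_force: [1.5, 0.8, 0.6]
gripper_width: 0.999
grasp_force: 0.0
t 19.5 pos [ 0.4703 -0.3243  0.2203] head 101.6 zax [ 0.005 -0.002 -1.   ] row cm [-5.23 60.32  1.86] spin 0.203 w 0.999 q [ 0.14  0.33  0.45  1.85 -0.17  0.99  2.43]
0.068 444 [544.1 294.3] [60.5 98. ] 8.3
```

View pics/side1.png

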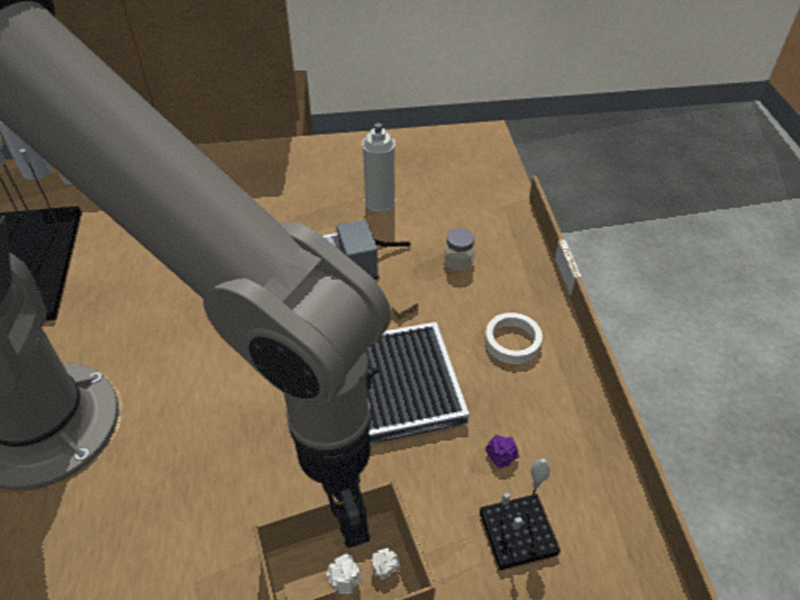

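The side view shows both wads in the bin, at (343,573) and (385,562). The offcut is below the picture edge, so I'll check it with the top camera. Next is the switch's exact pose, from the first top picture.

Run:
```python
from h import *
c=load('top'); P=cloud(c); z=P[...,2]
m0=(P[...,0]>.3)&(P[...,0]<.62)&(P[...,1]>.2)&(P[...,1]<.36)
for lo,hi in((.068,.08),(.085,.11),(.057,.066),(.005,.014),(.005,.2)):
    m=m0&(z>lo)&(z<hi); n,l,st,ce=cv2.connectedComponentsWithStats(m.astype(np.uint8))
    for i in range(1,n):
        if st[i,4]>12: Q=P[l==i]; r=cv2.minAreaRect((Q[:,:2]*1000).astype(np.float32)); print(lo,st[i,4],np.round(r[0],1),np.round(r[1],1),round(r[2],1),Q.mean(0).round(3))
c=grab('top'); a=c['pixels'][...,::-1][180:300,170:450]
cv2.imwrite('pics/top1.png',cv2.resize(a,None,fx=2.8,fy=2.8,interpolation=cv2.INTER_CUBIC))
```

```text
0.068 389 [541.8 296.9] [61.7 90.1] 8.9 [0.541 0.296 0.075]
0.068 74 [459.7 284.6] [50.3 28. ] 6.1 [0.462 0.284 0.074]
0.085 286 [402.6 274.5] [72.3 57.8] 6.4 [0.394 0.274 0.099]
0.057 139 [468.2 284.4] [91.2 73. ] 8.1 [0.479 0.284 0.062]
0.005 13 [601.8 280.8] [45.9  8.2] 64.9 [0.602 0.279 0.006]
0.005 22 [550.9 249. ] [52.7  8.2] 8.6 [0.551 0.25  0.009]
0.005 539 [409.5 246.8] [108.1 207.9] 70.6 [0.39  0.26  0.009]
0.005 36 [477.5 336. ] [61.9 11.8] 3.9 [0.476 0.335 0.009]
0.005 30 [449.3 310.6] [61.2 10.5] 0.4 [0.448 0.31  0.009]
0.005 42 [404.7 324.5] [71.2 11.5] 3.3 [0.403 0.324 0.009]
0.005 1995 [465.2 288.4] [315.3 116.9] 9.4 [0.454 0.281 0.049]
0.005 13 [601.8 280.8] [45.9  8.2] 64.9 [0.602 0.279 0.006]
```

View pics/top1.png

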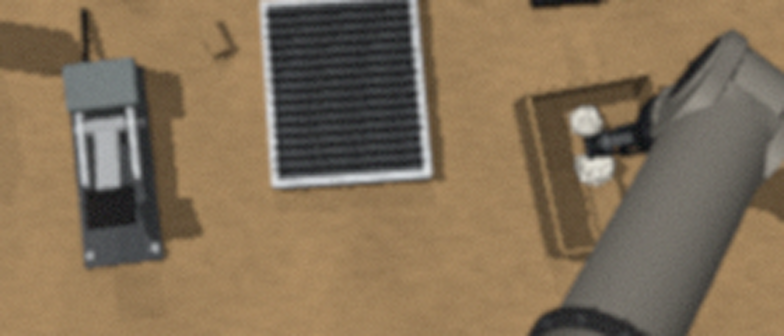

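```bash
python3 -c "
from h import *
go(.52,0,.20,98.4)
go(.379,.272,.20,98.4)"
```

```text
t 19.6 pos [ 0.4684 -0.3228  0.2165] head 101.7 zax [-0.001  0.001 -1.   ] row cm [-11.57  30.57   1.67] spin 0.057 w 0.998 q [ 0.14  0.34  0.45  1.85 -0.17  0.99  2.43]
t 19.6 pos [ 0.4684 -0.3228  0.2165] head 101.7 zax [-0.001  0.001 -1.   ] row cm [-3.26 60.06  1.69] spin 0.057 w 0.998 q [ 0.14  0.34  0.45  1.85 -0.17  0.99  2.43]
```

```bash
python3 -m jog '[[-11.6,30.6,0,0.06],[-11.6,30.6,0,0.06],[-11.6,30.6,0,0.06],[-11.6,30.6,0,0.06],[-11.6,30.6,0,0.06],[-11.6,30.6,0,0.06],[-11.6,30.6,0,0.06],[-11.6,30.6,0,0.06],[-3.3,60.1,0,0.06],[-3.3,60.1,0,0.06],[-3.3,60.1,0,0.06],[-3.3,60.1,0,0.06],[-3.3,60.1,0,0.06],[-3.3,60.1,0,0.06],[-3.3,60.1,0,0.06],[-3.3,60.1,0,0.06],[-3.3,60.1,0,0.06],[-3.3,60.1,0,0.06],[-3.3,60.1,0,0.06],[-3.3,60.1,0,0.06]]' 1 40
python3 - <<'E'
from h import *
c=grab('top'); a=c['pixels'][...,::-1][180:300,170:450]
cv2.imwrite('pics/top2.png',cv2.resize(a,None,fx=2.8,fy=2.8,interpolation=cv2.INTER_CUBIC))
go(.379,.272,.12,98.4)
P=cloud(c); t=np.radians(11.7); b=(P[...,:2]-[.463,-.3246])@np.array([[np.cos(t),-np.sin(t)],[np.sin(t),np.cos(t)]])
m=(abs(b[...,0])<.09)&(abs(b[...,1])<.07)&(P[...,2]>.015); n,l,st,ce=cv2.connectedComponentsWithStats(m.astype(np.uint8))
for i in range(1,n):
    if st[i,4]>25: print(st[i,4],b[l==i].mean(0).round(3),P[l==i][:,2].max().round(3))
E
```

```text
t: 21.27
eef_pos: [0.3803, 0.2702, 0.2164]
tool_rot: [-0.001, -0.07, 0.998, -0.001]
contact_force: [-0.3, 0.0, 0.4]
gripper_width: -0.001
grasp_force: 0.0
t 21.32 pos [0.3803 0.2704 0.2167] head 98.0 zax [-0.001 -0.001 -1.   ] row cm [0.1  0.18 9.67] spin -0.006 w -0.004 q [-0.84  0.15  0.09  2.06 -0.02  0.94  0.98]
97 [0.056 0.   ] 0.04
317 [-0.031  0.001] 0.052
```

View pics/top2.png

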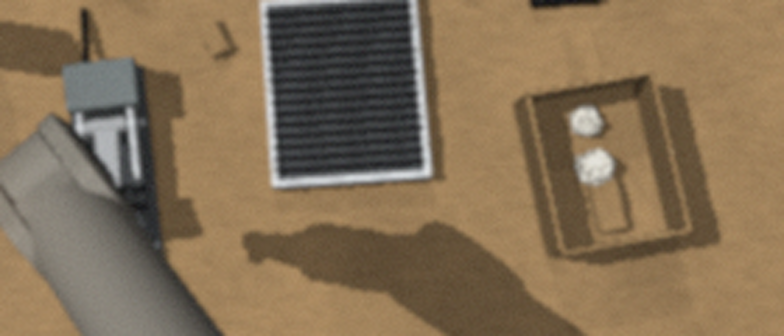

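All three pieces lie in the bin: the wads at (586,122) and (596,166), the offcut at (610,205). Now I press the paddle.

```bash
python3 -m jog '[[0.1,0.1,4,0],[0.1,0.1,8,0],[0.1,0.1,10.5,0],[0.1,0.1,11.3,0],[0.1,0.1,11.8,0],[0.1,0.1,12.3,0],[0.1,0.1,12.8,0],[0.1,0.1,13.3,0],[0.1,0.1,13.8,0],[0.1,0.1,14.3,0],[0.1,0.1,14.8,0],[0.1,0.1,15.1,0],[0.1,0.1,15.3,0],[0.1,0.1,15.4,0],[0.1,0.1,15.4,0],[0.1,0.1,15.4,0],[0.1,0.1,15.4,0],[0.1,0.1,15.4,0]]'
python3 - <<'E'
from h import *
go(.379,.272,.061,98.4); print(bot.get_obs()['contact_force'])
c=grab('side'); a=c['pixels'][...,::-1][120:210,130:260]
cv2.imwrite('pics/side2.png',cv2.resize(a,None,fx=6,fy=6,interpolation=cv2.INTER_CUBIC))
E
```

```text
t: 22.82
eef_pos: [0.3778, 0.2732, 0.0633]
tool_rot: [-0.001, -0.072, 0.997, 0.0]
contact_force: [-4.5, 0.2, 5.8]
gripper_width: -0.003
grasp_force: 2.9
t 22.82 pos [0.3778 0.2732 0.0633] head 98.3 zax [-0.001  0.    -1.   ] row cm [-0.1  -0.14  0.23] spin -0.003 w -0.003 q [-0.82  0.39  0.07  2.18 -0.05  0.57  1.  ]
[-4.49870998  0.15235766  5.78272353]
```

View pics/side2.png

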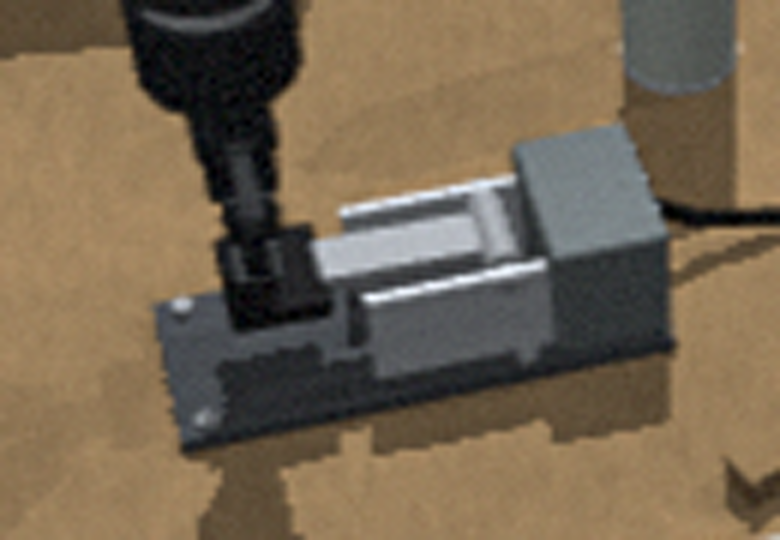

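The fingers rest on the pad at (255,270), and it looks almost flush with the cheek tops. I lower it 2 mm more and check the pad and cheek heights by depth.

```bash
python3 -m jog '[[0,0,0.1,0],[0,0,0.2,0],[0,0,0.2,0],[0,0,0.2,0],[0,0,0.2,0],[0,0,0.2,0],[0,0,0.2,0],[0,0,0.2,0]]'
python3 - <<'E'
from h import *
go(.379,.272,.061,98.4); print(bot.get_obs()['contact_force'])
t=np.radians(8.4)
zs=[]
for k in range(3):
    P=cloud(grab('side')); b=(P[...,:2]-[.448,.2825])@np.array([[np.cos(t),-np.sin(t)],[np.sin(t),np.cos(t)]]); z=P[...,2]
    arm=z[(abs(b[...,1])<.012)&(b[...,0]>-.035)&(b[...,0]<.02)&(z>.03)]
    armx=b[...,0][(abs(b[...,1])<.012)&(b[...,0]>-.035)&(b[...,0]<.02)&(z>.03)]
    pad=(b[...,1]<-.012)&(b[...,1]>-.027)&(b[...,0]>-.09)&(b[...,0]<-.05)&(z>.04)&(z<.08)
    ch=(abs(b[...,1])>.029)&(abs(b[...,1])<.040)&(b[...,0]>-.03)&(b[...,0]<.05)&(z>.05)&(z<.072)
    print('arm slope',np.polyfit(armx,arm,1).round(3),'pad',pad.sum(),np.median(z[pad]).round(4),np.polyfit(b[...,0][pad],z[pad],1).round(3),'cheek',ch.sum(),np.percentile(z[ch],[50,80,95]).round(4))
E
```

```text
t: 23.53
eef_pos: [0.3778, 0.2732, 0.0613]
tool_rot: [-0.001, -0.072, 0.997, 0.0]
contact_force: [-5.7, -0.1, 6.8]
gripper_width: -0.002
grasp_force: 3.1
t 23.53 pos [0.3778 0.2732 0.0613] head 98.2 zax [-0.001  0.    -1.   ] row cm [-0.1  -0.14  0.03] spin -0.003 w -0.002 q [-0.82  0.4   0.07  2.18 -0.05  0.56  1.01]
[-5.68280668 -0.10065294  6.78605682]
arm slope [-2.687  0.074] pad 56 0.0615 [-0.03   0.061] cheek 166 [0.0591 0.0617 0.0632]
arm slope [-2.588  0.071] pad 56 0.0622 [0.059 0.068] cheek 157 [0.0594 0.0625 0.0642]
arm slope [-2.425  0.075] pad 57 0.0617 [-0.037  0.06 ] cheek 152 [0.0588 0.0618 0.0636]
```

```bash
python3 -m jog '[[0,0,0,0],[0,0,0,0],[0,0,0,0],[0,0,0,0],[0,0,0,0],[0,0,0,0],[0,0,0,0],[0,0,0,0],[0,0,0,0],[0,0,0,0]]' && python3 -c "
from h import *
print(bot.hand_in())"
```

```text
t: 24.52
eef_pos: [0.3779, 0.2732, 0.0613]
tool_rot: [-0.001, -0.072, 0.997, 0.0]
contact_force: [-4.2, -0.6, 6.1]
gripper_width: 0.0
grasp_force: 3.1
the job is handed in; nothing more can be done
None
```

I put both wads and the offcut in the bin, then pressed the paddle level (pad measured about 62 mm up, about 6 N on the fingers) and handed in at 24.5 s while still holding it; the hand-in gave no verdict.

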